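# Put the solder tins and reels away in order

### The job

Put the soldering supplies away for the next class: stack the three coloured-label tins squarely on the round cork mat, red at the bottom, green in the middle, yellow on top, and slip the two solder reels right down over the steel spindle, the blue one below and the orange one on top of it. Never tip a tin over, and leave the black-label tin and the little card box where they are.

Things in the scene. Friction and masses are not known exactly. Their poses are not given: they have to be found in the camera images.
- tin_red: round aluminium tin with a screw lid, 62 mm diameter, 22 mm high, flat top and bottom, about 110 g, lying flat with a red round label (52 mm) on its lid; origin at the centre of its underside, z up; round, so its yaw does not matter
- tin_green: round aluminium tin with a screw lid, 62 mm diameter, 22 mm high, flat top and bottom, about 110 g, lying flat with a green round label (52 mm) on its lid; origin at the centre of its underside, z up; round, so its yaw does not matter
- tin_yellow: round aluminium tin with a screw lid, 62 mm diameter, 22 mm high, flat top and bottom, about 110 g, lying flat with a yellow round label (52 mm) on its lid; origin at the centre of its underside, z up; round, so its yaw does not matter
- tin_black: round aluminium tin with a screw lid, 62 mm diameter, 22 mm high, flat top and bottom, about 110 g, lying flat with a black round label (52 mm) on its lid; origin at the centre of its underside, z up; round, so its yaw does not matter; a bystander: loose, to be left where it is
- reel_blue: solder reel with blue flanges and silver wire, lying flat: 56 mm outer diameter, 26 mm high, with a 24 mm bore right through along its axis, about 150 g; origin on its axis at its underside, z up; yaw does not matter
- reel_orange: solder reel with orange flanges and silver wire, lying flat: 56 mm outer diameter, 26 mm high, with a 24 mm bore right through along its axis, about 150 g; origin on its axis at its underside, z up; yaw does not matter
- cork_mat: flat brown cork disc with a black rubber rim, fixed on the bench, 86 mm diameter over the rim, 4 mm thick, flat on top: the place for the tin stack; origin at the centre of its underside, at bench level, z up
- spindle: reel holder fixed on the bench: black round foot 68 mm diameter and 8 mm high, from whose middle an upright steel post of 10 mm diameter rises to 66 mm above the bench, its last 4 mm tapered; the first reel rests on the foot, the second on the first; origin at bench level on the post's axis, z up
- card_box: little white card box with a blue band, 46 x 30 x 24 mm high, loose; a bystander to be left where it is; origin at the centre of its underside, long side along its x. The nine listed things stand at least 110 mm apart, centre to centre; taller equipment stands only further out, along the far edge and the sides of the bench
Mind the look-alikes: they are no part of the job. Of the things shaped like the reel_blue, the blue one is meant.

How it is judged:
By the outcome, as a careful person would: the job done as asked, in the order asked, and still so for the second after the job is handed in, with the robot touching nothing.
It also fails if it takes over 125 s, if anything falls off the work surface, if the arm or the gripper's body presses on something with over 40 N, if the wrist force passes 120 N, or if a joint passes its speed limit or range.

### The arm

A 6-joint arm with a two-finger parallel gripper is mounted at the origin on the work surface. World frame = base frame: x ahead of the robot, y to its left, z up, the work surface at z = 0. Lengths are in mm, angles in rad, forces in N, time in s.
With the tool pointing down it reaches from about 200 to 875 mm from the base axis. Payload 3.4 kg.
Tool frame: the origin (TCP) lies on the centre line of the jaws, within the pads' length; the fingertips stand 25 mm ahead of it and the grasp point (between the pads) lies 6 mm ahead of it; z points along the fingers, y is the line along which they close (so a half turn about z gives the same grasp; the last joint's range is limited). The gripper opens to 94 mm and grips with 3 to 60 N. Pads are 16 mm wide; open, the fingers measure 119 mm over their backs; the gripper's body (75 mm by 177 mm) begins 78 mm behind the grasp point.
Start: joints at [-1.238, 0.276, 1.505, -0, 1.361, -0.121], TCP at [252.076, -516.84, 205.793] pointing down, gripper open.
Joint ranges: [-2.89, 2.89], [-0.75, 2.08], [0.22, 2.7], [-1.18, 4.32], [0.11, 2.71], [-2.7, 2.7]. Speed limits (rad/s): [2.57, 2.57, 3.14, 3.14, 3.14, 3.14].

### API

Orientations are given as a unit quaternion [w, x, y, z].
In Python, from plant import sense, snapshot, job_done gives the robot as it stands. The module is installed in compiled form; this text tells all that it offers.
- The arm moves only by the shell command python3 -m creep 'ROWS' [FORCE]. ROWS is JSON, a list of rows, each a list of 7 numbers: the shift along the tool's x, y, z as a fraction of full scale, then the turn, a rotation vector about the tool's x, y, z as a fraction of full scale, then the opening, from -1 (shut) to 1 (fully open), so that 0 is half open. A call has 1 to 12 rows; each row is the pose to reach, as a shift and turn from the pose commanded when the call began, along the tool's axes at that moment; what a row does not reach only later rows make up. Full scale, the value 1, is 0.15 m for a shift and 60 degrees for a turn. A row lasts 1/12 s, in which the tool goes at most 41.7 mm and 7.16 degrees, less where a joint would pass 70% of its speed; a pose out of reach is approached as far as the arm can. A call with a number of a shift or a turn outside -1 to 1 is refused whole. A call with a gripper value outside its range is refused whole. The fingers move at their own pace and stop on an object; FORCE is the grip in N (left out, the last holds). Time passes only in rows, so rows that repeat a pose let the fingers close. It gives the time, the measured TCP pose, the force, the opening and the grip force at its end, in the units of the state.
- sense(): the state, without advancing time (a new reading comes with each control period).
- snapshot(name): name is "scene" or "top" or "wrist"; returns a dict with "pixels" (420x560x3 uint8, blue, green, red), "fx", "fy", "cx", "cy" (pixels), "distortion" ([k1, k2, p1, p2, k3] as OpenCV has them; the pictures are not rectified), "rvec" (rotation vector, rad) and "tvec" (3), from world to camera coordinates, as OpenCV has them. Camera axes: x right, y down, z forward; pixel columns grow to the right and rows downward; lengths in mm; the calibration is good to about 2 mm. A picture is of the moment at which its call begins. There is no depth.
- job_done(): hands the job in; it is judged then, once.
The state is a dict: "time": time; "joints": joint angles; "joint_vel": joint speeds; "tau": joint torques, N m; "tcp_pos": TCP position; "ee_rot": TCP orientation; "contact_force": force on the tool from outside, world axes, zero at the start; "moment": the same for the moment, N m; "gripper_width": finger opening in mm; "gripper_force": force on a finger pad.
Only numpy, scipy, OpenCV 4.12 (cv2) and the standard library are available. Lean on these libraries where they do the work, as an engineer would, in place of code of your own. Each camera call takes 0.05 s, during which the arm holds its last target. There are 200 camera calls.

## Working session

There is one attempt and no reset: what is moved stays moved. The work goes in short steps, Python scripts to look and compute and a shell command to move; the robot and the scene stay as the last step left them, time stands still between calls to the robot, and variables do not carry over. Pictures are saved under pics/ and viewed, at most 14 in all, crops included, and the job is handed in when it is done.

```bash
mkdir -p pics; cat > h.py <<'E'
import cv2, numpy as np, json
from plant import sense, snapshot, job_done
from scipy.spatial.transform import Rotation as R
def snap(n,f,crop=None,scale=1):
    s=snapshot(n); im=s["pixels"]
    np.savez('pics/'+f+'.npz',**{k:np.array(v) for k,v in s.items()})
    if crop: x0,y0,x1,y1=crop; im=im[y0:y1,x0:x1]
    cv2.imwrite('pics/'+f+'.png',cv2.resize(im,None,fx=scale,fy=scale,interpolation=cv2.INTER_CUBIC)); return s
def load(f): return dict(np.load('pics/'+f+'.npz'))
def K(s): return np.array([[s['fx'],0,s['cx']],[0,s['fy'],s['cy']],[0,0,1]],float)
def px2w(s,u,v,z):
    p=cv2.undistortPoints(np.array([[[u,v]]],float),K(s),np.array(s['distortion'],float)).ravel()
    Rm=cv2.Rodrigues(np.array(s['rvec'],float))[0]; t=np.array(s['tvec'],float).ravel()
    c=-Rm.T@t; d=Rm.T@np.array([p[0],p[1],1]); return c+d*(z-c[2])/d[2]
def w2px(s,P): return cv2.projectPoints(np.array([P],float),np.array(s['rvec'],float),np.array(s['tvec'],float),K(s),np.array(s['distortion'],float))[0].ravel()
def st():
    s=sense(); q=s['ee_rot']; r=R.from_quat([q[1],q[2],q[3],q[0]])
    return s,r
def to(x,y,z=None):
    s,r=st(); p=np.array(s['tcp_pos']); g=np.array([x,y,p[2] if z is None else z])
    print('t',s['time'],'tcp',p.round(1),'rows frac',(r.inv().apply(g-p)/150).round(3),'w',s['gripper_width'],'toolx',r.as_matrix()[:,0].round(3),'toolz',r.as_matrix()[:,2].round(3),'j',np.round(s['joints'],2))
E
python3 -c "
from h import *
s=snap('top','top1',None,1.4); a=snap('scene','sc1',None,1.4)
print({k:v for k,v in s.items() if k!='pixels'}); to(300,0)"
```

```text
{'fx': 401.94819102809396, 'fy': 401.94819102809396, 'cx': 283.2258437063254, 'cy': 214.20583655927774, 'distortion': array([-0.00615806,  0.        ,  0.        ,  0.        ,  0.        ]), 'rvec': array([ 2.09607494, -2.15007778,  0.21688092]), 'tvec': array([ 51.78024451, 503.62013392, 825.83521224])}
t 0.1 tcp [ 251.9 -516.3  205. ] rows frac [ 1.797 -2.953  0.005] w 93.95444333974226 toolx [0.899 0.438 0.   ] toolz [-0.001  0.001 -1.   ] j [-1.24  0.28  1.51 -0.    1.36 -0.12]
```

View pics/top1.png

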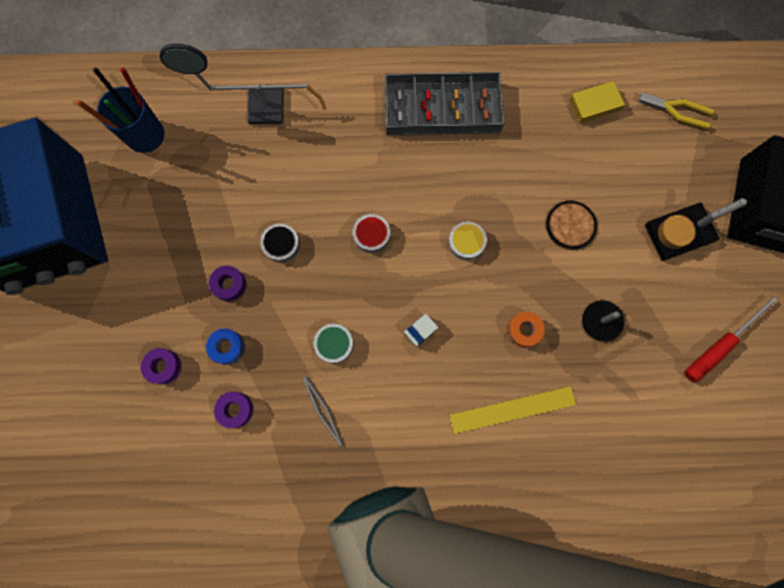

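View pics/sc1.png

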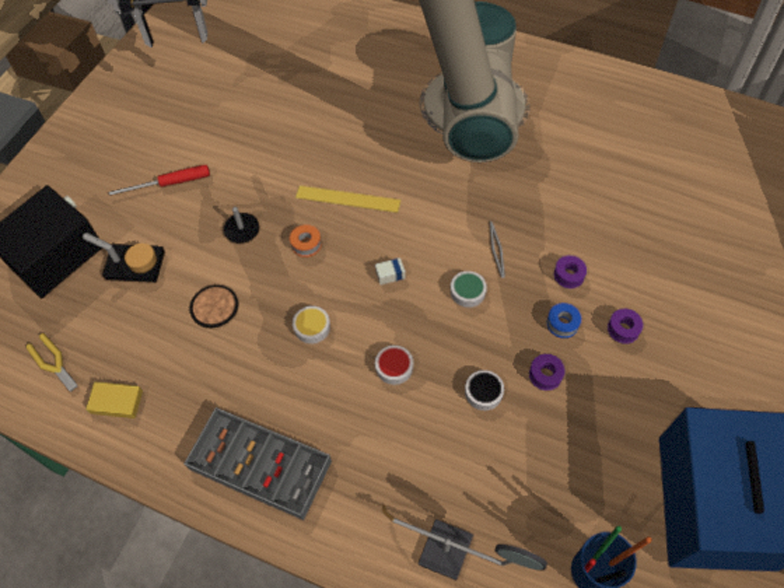

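The top view, enlarged 1.4x, shows black (280,242), red (371,232), yellow (468,239), green (333,343), blue reel (225,346), orange reel (527,329), mat (572,224) and spindle foot (603,321). The purple reels are look-alikes. The scene view matches this.

```bash
cat > loc.py <<'E'
from h import *
T=load('top1');S=load('sc1')
def blob(s,u,v,r=22):
    # component of colours like the one at the seed
    im=cv2.cvtColor(s['pixels'],cv2.COLOR_BGR2LAB).astype(int); 
    return u,v
for n,z,a,b in [('red',22,(371,232),(394,364)),('green',22,(333,343),(469,288)),('yellow',22,(468,239),(312,323)),('black',22,(280,242),(485,388)),
 ('blue',26,(225,346),(565,319)),('orange',26,(527,329),(306,239)),('mat',4,(572,224),(214,306)),('spindle',8,(603,321),(241,228)),('card',24,(421,330),(390,270)),('purpA',26,(227,283),(547,370)),('purpB',26,(160,366),(626,324)),('purpC',26,(233,410),(571,270))]:
    print(n,px2w(T,a[0]/1.4,a[1]/1.4,z)[:2].round(1),px2w(S,b[0]/1.4,b[1]/1.4,z)[:2].round(1))
E
python3 loc.py
```

```text
red [624.7  77.6] [631.   81.9]
green [443.2 140.7] [449.9 146. ]
yellow [608.9 -81.2] [613.2 -74.4]
black [611.2 226.6] [615.6 232. ]
blue [442.3 309.6] [449.2 316.4]
orange [ 457.2 -166.6] [ 464.7 -158.9]
mat [ 636.6 -260.7] [ 640.1 -254.9]
spindle [ 469.7 -295.5] [ 476.8 -290.9]
card [460.1   1.2] [468.1   6.4]
purpA [543.6 309.7] [550.6 314.7]
purpB [413.5 409.7] [419.8 415.1]
purpC [343.3 294.1] [350.5 299.9]
```

```bash
python3 -m creep '[[1,-1,0,0,0,0.433,1],[1,-1,0,0,0,0.433,1],[1,-1,0,0,0,0.433,1],[1,-1,0,0,0,0.433,1],[1,-1,0,0,0,0.433,1],[1,-1,0,0,0,0.433,1]]' 15
python3 -m creep '[[0.68,-0.88,0,0,0,0,1],[0.68,-0.88,0,0,0,0,1],[0.68,-0.88,0,0,0,0,1],[0.68,-0.88,0,0,0,0,1],[0.68,-0.88,0,0,0,0,1]]'
python3 -m creep '[[0.68,-0.88,0,0,0,0,1],[0.68,-0.88,0,0,0,0,1],[0.68,-0.88,0,0,0,0,1],[0.68,-0.88,0,0,0,0,1],[0.68,-0.88,0,0,0,0,1]]'
python3 -m creep '[[0.68,-0.88,0,0,0,0,1],[0.68,-0.88,0,0,0,0,1],[0.68,-0.88,0,0,0,0,1],[0.68,-0.88,0,0,0,0,1],[0.68,-0.88,0,0,0,0,1],[0.68,-0.88,0,0,0,0,1]]'
python3 -c "
from h import *
s=snap('wrist','w1',None,1.2); to(628,80)
for P in [(625,78,22),(631,82,22)]: print(w2px(s,P)*1.2)
print(-cv2.Rodrigues(s['rvec'])[0].T@s['tvec'])"
```

```text
time: 0.6
tcp_pos: [321.6, -309.3, 205.4]
ee_rot: [-0.003, 1.0, 0.002, 0.0]
contact_force: [-0.0, 0.2, -0.2]
gripper_width: 94.0
gripper_force: 0.0
time: 1.02
tcp_pos: [426.7, -178.8, 205.6]
ee_rot: [-0.002, 1.0, 0.004, 0.001]
contact_force: [0.3, -0.5, -0.2]
gripper_width: 93.8
gripper_force: 0.0
time: 1.43
tcp_pos: [529.2, -47.5, 205.3]
ee_rot: [-0.002, 1.0, 0.003, 0.001]
contact_force: [0.1, -0.5, 0.8]
gripper_width: 94.0
gripper_force: 0.0
time: 1.93
tcp_pos: [627.7, 80.1, 204.4]
ee_rot: [0.0, 1.0, 0.001, -0.001]
contact_force: [-0.1, -0.9, 0.0]
gripper_width: 94.5
gripper_force: 0.0
t 1.9833 tcp [626.7  79.  204.7] rows frac [ 0.009 -0.007 -0.   ] w 93.9049417536491 toolx [ 1.     0.001 -0.002] toolz [-0.002 -0.001 -1.   ] j [ 0.02  0.36  1.38 -0.    1.4   1.59]
[335.58170015 224.28030551]
[330.73932424 217.14531175]
[710.83553435  79.71087869 383.27155324]
```

View pics/w1.png

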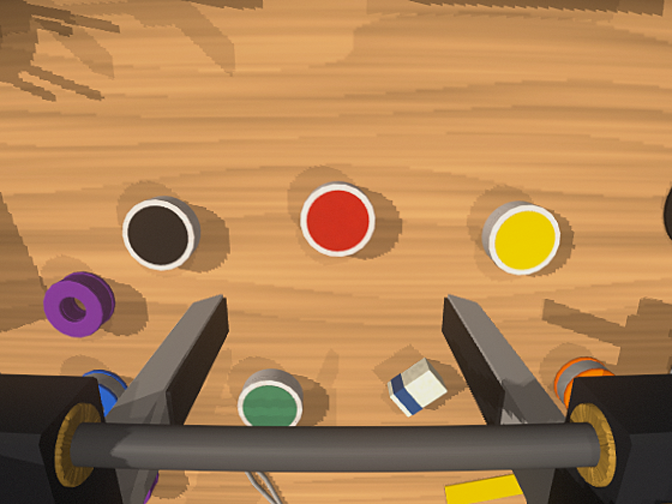

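The wrist view (enlarged 1.2x) shows the red label at (338,219), black at (157,234), yellow at (525,239) and green at (270,405), with the fingers symmetric about u≈336.

```bash
python3 -c "
from h import *
s=load('w1')
for n,u,v in [('red',338,219),('black',157,234),('yel',525,239),('green',270,405)]: print(n,px2w(s,u/1.2,v/1.2,22).round(1))
to(628,78,29)"
```

```text
red [629.5  76.   22. ]
black [616.4 227.7  22. ]
yel [613.1 -81.9  22. ]
green [450.  139.1  22. ]
t 1.9833 tcp [626.7  79.  204.7] rows frac [0.011 0.005 1.171] w 93.9049417536491 toolx [ 1.     0.001 -0.002] toolz [-0.002 -0.001 -1.   ] j [ 0.02  0.36  1.38 -0.    1.4   1.59]
```

```bash
python3 -m creep '[[0.015,0.015,0.7,0,0,0,1],[0.015,0.015,0.7,0,0,0,1],[0.015,0.015,0.7,0,0,0,1],[0.015,0.015,0.7,0,0,0,1],[0.015,0.015,0.7,0,0,0,1]]' 15
python3 -m creep '[[0,0,0.15,0,0,0,1],[0,0,0.3,0,0,0,1],[0,0,0.42,0,0,0,1],[0,0,0.47,0,0,0,1],[0,0,0.47,0,0,0,1],[0,0,0.47,0,0,0,1]]'
python3 -c "
from h import *
s=snap('wrist','w2',None,1.2); to(629.3,76.3,29)"
```

```text
time: 2.4
tcp_pos: [627.9, 75.7, 100.2]
ee_rot: [0.0, 1.0, -0.001, -0.001]
contact_force: [0.3, -0.8, -0.2]
gripper_width: 93.8
gripper_force: 0.0
time: 2.9
tcp_pos: [630.6, 77.1, 32.2]
ee_rot: [0.0, 1.0, -0.0, 0.002]
contact_force: [-0.6, -0.4, 0.9]
gripper_width: 94.0
gripper_force: 0.0
t 2.95 tcp [630.9  77.3  32.5] rows frac [-0.011  0.006  0.023] w 93.81407687983841 toolx [1.    0.    0.004] toolz [ 0.004 -0.    -1.   ] j [ 0.01  0.5   1.61 -0.    1.03  1.58]
```

View pics/w2.png

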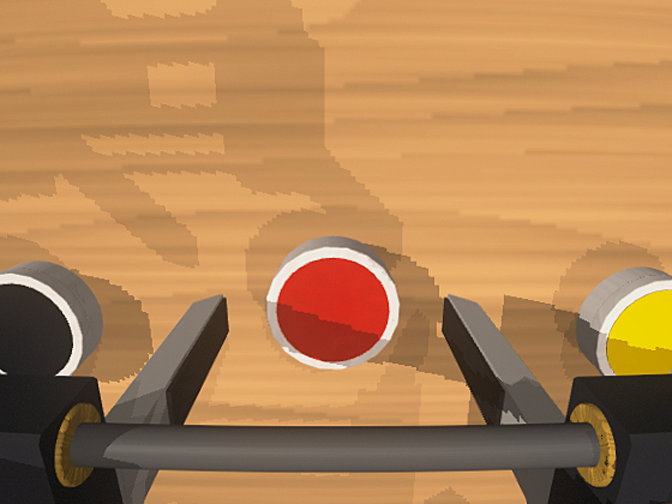

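Red label centre is at about (333,309), between the fingertips at u 228 and 443.

```bash
cat >> h.py <<'E'
def rel(f,u,v,z,scale=1.2):
    """position of pixel at height z, and relative to the TCP"""
    s=load(f); w=px2w(s,u/scale,v/scale,z); S,r=st(); print(w.round(1),'minus tcp',(w-np.array(S['tcp_pos'])).round(1))
E
python3 -c "
from h import *
rel('w2',333,309,22); s=load('w2'); print(w2px(s,(630.9,77.3,13))*1.2,[w2px(s,(630.9+dx,77.3+47,8))*1.2 for dx in(-8,8)])"
```

```text
[629.2  76.8  22. ] minus tcp [ -1.7  -0.5 -10.5]
[331.98197833 297.95491588] [array([236.58542252, 308.95358677]), array([234.4968731 , 278.36798089])]
```

```bash
python3 -c "
from h import *
s=load('w2'); print(s['fx'],cv2.Rodrigues(s['rvec'])[0].round(3).tolist())
for z in (8,14,20,26,32):
  print(z,[(w2px(s,(630.9+dx,77.3+dy,z))*1.2).round() for dx in(-8,8) for dy in (47,-47)])"
```

```text
374.87477051398156 [[0.001, -1.0, 0.001], [-0.96, -0.0, 0.279], [-0.279, -0.001, -0.96]]
8 [array([237., 309.]), array([428., 309.]), array([234., 278.]), array([430., 278.])]
14 [array([234., 314.]), array([430., 314.]), array([232., 283.]), array([432., 283.])]
20 [array([231., 319.]), array([433., 319.]), array([229., 287.]), array([435., 287.])]
26 [array([228., 325.]), array([435., 325.]), array([226., 292.]), array([438., 292.])]
32 [array([225., 331.]), array([438., 331.]), array([223., 297.]), array([441., 297.])]
```

```bash
python3 -m creep '[[-0.012,0,0.02,0,0,0,1],[-0.012,0,0.02,0,0,0,0.4],[-0.012,0,0.02,0,0,0,0.2],[-0.012,0,0.02,0,0,0,0.2],[-0.012,0,0.02,0,0,0,0.2],[-0.012,0,0.02,0,0,0,0.2],[-0.012,0,0.02,0,0,0,0.2]]' 15
python3 -c "
from h import *
s=snap('wrist','w3',None,1.2); to(629.3,76.3,29)"
```

```text
time: 3.53
tcp_pos: [627.5, 77.6, 27.3]
ee_rot: [0.0, 1.0, 0.0, 0.0]
contact_force: [-0.1, 0.4, 0.6]
gripper_width: 58.2
gripper_force: 0.0
t 3.5833 tcp [627.5  77.6  27.2] rows frac [ 0.012  0.009 -0.012] w 57.16423301083983 toolx [ 1.  0. -0.] toolz [-0. -0. -1.] j [ 0.01  0.5   1.62 -0.    1.02  1.58]
```

View pics/w3.png

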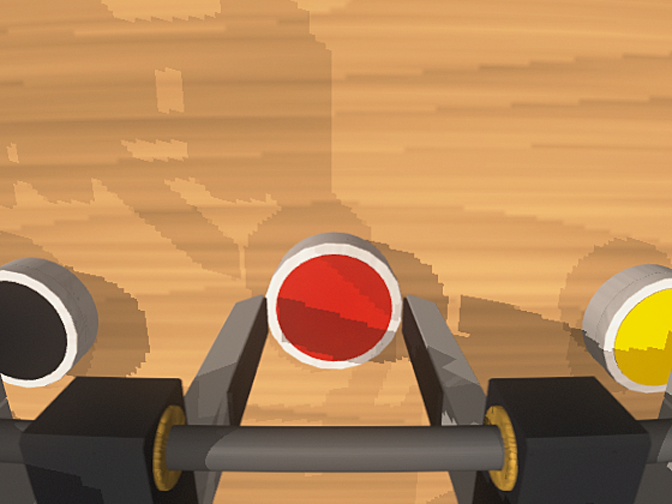

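The fingers are at 57 mm with no grip force, narrower than the tin. Either the tips are above the lid or the width reading is biased, so I'll close a bit further.

```bash
python3 -m creep '[[0,0,0,0,0,0,0],[0,0,0,0,0,0,0],[0,0,0,0,0,0,0]]' 10
python3 -c "
from h import *
s=sense(); print(s['contact_force'],s['moment'],s['gripper_width'],s['gripper_force'])"
```

```text
time: 3.83
tcp_pos: [627.4, 77.6, 27.2]
ee_rot: [0.0, 1.0, 0.0, -0.0]
contact_force: [-0.2, 0.2, -0.2]
gripper_width: 47.5
gripper_force: 0.0
[-0.24798398  0.16310189 -0.15621402] [ 0.05827342 -0.05011974  0.01199746] 47.455528564242876 0.0
```

Nothing is gripped, so the fingertips are really above the lid. The picture puts them near TCP height, not 25 mm ahead of it. I'll open, go down carefully and look again.

```bash
python3 -m creep '[[0,0,0,0,0,0,0.8],[0,0,0,0,0,0,0.8],[0,0,0,0,0,0,0.8],[0,0,0,0,0,0,0.8],[0,0,0,0,0,0,0.8],[0,0,0.03,0,0,0,0.8],[0,0,0.06,0,0,0,0.8],[0,0,0.09,0,0,0,0.8],[0,0,0.09,0,0,0,0.8]]' 15
python3 -c "
from h import *
s=snap('wrist','w4',(100,150,460,350),2); to(629.3,76.3,29); s=sense();print(s['contact_force'])"
```

```text
time: 4.58
tcp_pos: [626.4, 77.5, 12.3]
ee_rot: [0.0, 1.0, 0.0, -0.001]
contact_force: [1.2, -0.1, -0.0]
gripper_width: 84.8
gripper_force: 0.0
t 4.6333 tcp [626.7  77.6  12.8] rows frac [ 0.017  0.008 -0.108] w 84.60905226210383 toolx [ 1.     0.    -0.002] toolz [-0.002 -0.    -1.   ] j [ 0.01  0.51  1.64 -0.    0.99  1.58]
[-0.97417714 -0.34086581 -0.3626165 ]
```

View pics/w4.png

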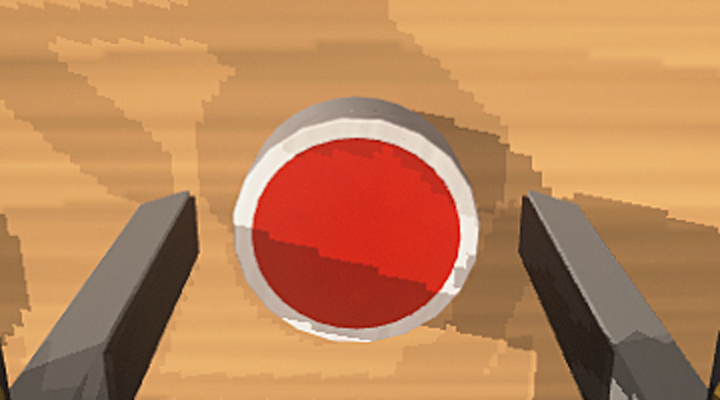

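The label is at pixel (278,266) and the tips are at u 198 and 360, v about 261. No contact at z=12.8, so the tips are roughly at the reported TCP height.

```bash
python3 -c "
from h import *
rel('w4',278,266,22,1); rel('w4',279.5,261.5,11.5,1)"
python3 -m creep '[[0,0,0.02,0,0,0,0.8],[0,0,0.04,0,0,0,0.8],[0,0,0.053,0,0,0,0.8],[0,0,0.053,0,0,0,0.8]]' 15
```

```text
[629.2  76.9  22. ] minus tcp [ 2.5 -0.6  9.2]
[626.8  76.2  11.5] minus tcp [ 0.1 -1.4 -1.3]
time: 4.97
tcp_pos: [627.0, 77.6, 5.2]
ee_rot: [0.0, 1.0, 0.0, -0.0]
contact_force: [-0.3, -0.4, 0.1]
gripper_width: 84.6
gripper_force: 0.0
```

```bash
python3 -m creep '[[0.016,0,0,0,0,0,0.8],[0.016,0,0,0,0,0,0.2],[0.016,0,0,0,0,0,0.1],[0.016,0,0,0,0,0,0],[0.016,0,0,0,0,0,0],[0.016,0,0,0,0,0,0],[0.016,0,0,0,0,0,0]]' 20
python3 -m creep '[[0,0,-0.1,0,0,0,0],[0,0,-0.3,0,0,0,0],[0,0,-0.5,0,0,0,0],[0,0,-0.5,0,0,0,0]]'
```

```text
time: 5.55
tcp_pos: [629.9, 77.6, 5.9]
ee_rot: [0.0, 1.0, 0.0, 0.0]
contact_force: [-0.4, -0.3, 1.4]
gripper_width: 61.6
gripper_force: 20.0
time: 5.88
tcp_pos: [633.9, 77.7, 86.6]
ee_rot: [-0.0, 1.0, 0.0, 0.005]
contact_force: [1.3, -0.4, -2.1]
gripper_width: 61.9
gripper_force: 20.0
```

```bash
python3 -m creep '[[0.04,0.25,0,0,0,0,0],[0.04,0.5,0,0,0,0,0],[0.04,0.75,0,0,0,0,0],[0.04,0.75,0,0,0,0,0]]'
python3 -m creep '[[0.04,0.25,0,0,0,0,0],[0.04,0.5,0,0,0,0,0],[0.04,0.75,0,0,0,0,0],[0.04,0.75,0,0,0,0,0],[0.04,0.75,0,0,0,0,0],[0.04,0.75,0,0,0,0,0]]'
python3 -c "
from h import *
s=snap('wrist','w5',None,1.2); to(641.5,-261); print(w2px(s,(641.5,-261,4))*1.2)"
```

```text
time: 6.22
tcp_pos: [635.7, -41.6, 80.0]
ee_rot: [0.002, 1.0, -0.002, -0.0]
contact_force: [-0.2, -0.1, -1.5]
gripper_width: 61.8
gripper_force: 20.0
time: 6.72
tcp_pos: [641.2, -146.7, 79.9]
ee_rot: [-0.001, 1.0, -0.0, -0.001]
contact_force: [0.2, 0.1, -0.8]
gripper_width: 61.6
gripper_force: 20.0
t 6.7667 tcp [ 641.4 -146.    80.1] rows frac [ 0.     0.766 -0.001] w 61.57695528379988 toolx [ 1.     0.001 -0.001] toolz [-0.001  0.001 -1.   ] j [-0.33  0.48  1.5   0.    1.16  1.24]
[522.56759425 260.79060204]
```

View pics/w5.png

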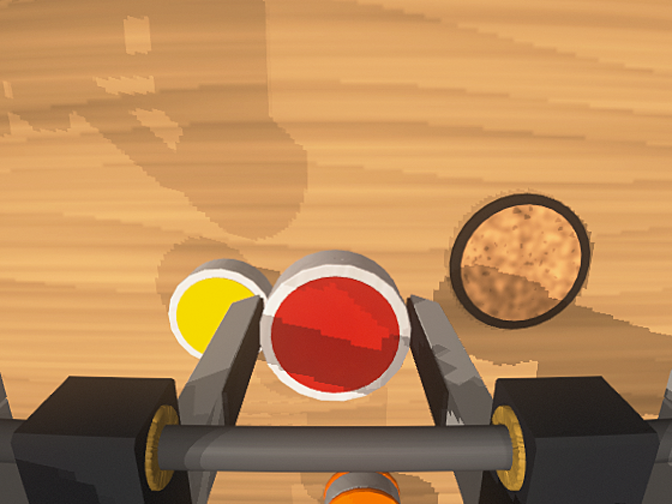

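The mat centre is at (521,262), as predicted. The held red label is at (335,334) and the yellow label, partly covered, is at about (216,313).

```bash
python3 -c "
from h import *
rel('w5',521,261.5,4); rel('w5',335,334,97)
rel('w5',216,313,22)"
```

```text
[ 641.1 -260.1    4. ] minus tcp [  -0.3 -114.   -76.1]
[ 641.1 -147.9   97. ] minus tcp [-0.3 -1.8 16.9]
[615.6 -79.2  22. ] minus tcp [-25.7  66.8 -58.1]
```

```bash
python3 -m creep '[[0,0.25,0,0,0,0,0],[0,0.5,0,0,0,0,0],[0,0.75,0,0,0,0,0],[0,0.75,0.2,0,0,0,0],[0,0.75,0.35,0,0,0,0],[0,0.75,0.44,0,0,0,0],[0,0.75,0.465,0,0,0,0],[0,0.75,0.465,0,0,0,0]]'
python3 -m creep '[[0,0,0.006,0,0,0,0],[0,0,0.006,0,0,0,0.5],[0,0,0.006,0,0,0,0.8],[0,0,0.006,0,0,0,0.8],[0,0,0.006,0,0,0,0.8],[0,0,0.006,0,0,0,0.8]]'
python3 -m creep '[[0,0,-0.15,0,0,0,0.8],[0,0,-0.4,0,0,0,1],[0,0,-0.6,0,0,0,1],[0,0,-0.6,0,0,0,1],[0,0,-0.6,0,0,0,1]]'
python3 -c "
from h import *
s=snap('wrist','w6',(100,100,460,380),2); to(614,-80.5); print(w2px(s,(641.5,-259.5,4)),w2px(s,(641.5,-259.5,26)))"
```

```text
time: 7.43
tcp_pos: [641.3, -257.7, 10.2]
ee_rot: [-0.001, 1.0, 0.001, -0.001]
contact_force: [-0.3, -0.2, -2.3]
gripper_width: 61.4
gripper_force: 20.0
time: 7.93
tcp_pos: [642.2, -260.0, 10.7]
ee_rot: [0.0, 1.0, 0.0, 0.0]
contact_force: [-0.4, 0.0, 0.1]
gripper_width: 84.2
gripper_force: 0.0
time: 8.35
tcp_pos: [643.3, -260.8, 102.8]
ee_rot: [0.001, 1.0, 0.0, 0.002]
contact_force: [-0.3, 0.2, -0.9]
gripper_width: 93.9
gripper_force: 0.0
t 8.4 tcp [ 641.9 -260.   100.6] rows frac [-1.860e-01 -1.197e+00 -1.000e-03] w 93.78909046949468 toolx [1.    0.    0.001] toolz [ 0.001 -0.    -1.   ] j [-0.49  0.52  1.39 -0.    1.24  1.09]
[275.5121961  211.65948657] [275.35293672 220.49235864]
```

View pics/w6.png

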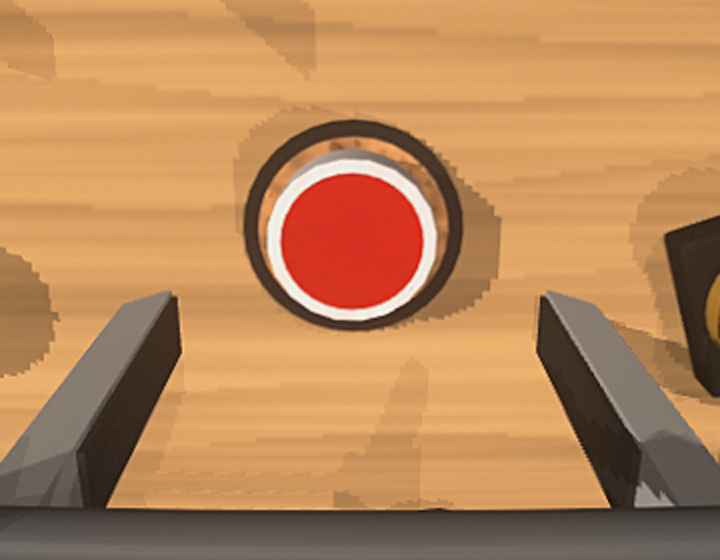

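Red sits centred on the mat: label at (276,220), rim at (276,212), in full-frame pixels. Now green, near (450,139).

```bash
python3 -m creep '[[-0.43,-0.887,0,0,0,0,1],[-0.43,-0.887,0,0,0,0,1],[-0.43,-0.887,0,0,0,0,1],[-0.43,-0.887,0,0,0,0,1],[-0.43,-0.887,0,0,0,0,1]]'
python3 -m creep '[[-0.43,-0.887,0,0,0,0,1],[-0.43,-0.887,0,0,0,0,1],[-0.43,-0.887,0,0,0,0,1],[-0.43,-0.887,0,0,0,0,1],[-0.43,-0.887,0,0,0,0,1]]'
python3 -m creep '[[-0.43,-0.887,0,0,0,0,1],[-0.43,-0.887,0.1,0,0,0,1],[-0.43,-0.887,0.2,0,0,0,1],[-0.43,-0.887,0.3,0,0,0,1],[-0.43,-0.887,0.3,0,0,0,1],[-0.43,-0.887,0.3,0,0,0,1]]'
cat >> h.py <<'E'
def lab(f,z,lo,hi,near):
    """centre (ellipse fit) of the HSV-coloured blob nearest pixel near"""
    s=load(f); m=cv2.inRange(cv2.cvtColor(s['pixels'],cv2.COLOR_BGR2HSV),lo,hi)
    m=cv2.morphologyEx(m,cv2.MORPH_CLOSE,np.ones((5,5)))
    cs=[c for c in cv2.findContours(m,cv2.RETR_EXTERNAL,cv2.CHAIN_APPROX_NONE)[0] if cv2.contourArea(c)>300]
    es=[cv2.fitEllipse(cv2.convexHull(c)) for c in cs]
    e=min(es,key=lambda e:np.hypot(e[0][0]-near[0],e[0][1]-near[1])); print('px',np.round(e[0],1),'axes',np.round(e[1],1))
    rel(f,e[0][0],e[0][1],z,1)
E
python3 -c "
from h import *
s=snap('wrist','w7',None,1); to(450,139); p=w2px(s,(450,139,22)); print(p); lab('w7',22,(40,50,20),(85,255,255),p)
lab('w6',26,(0,150,60),(8,255,255),(276,220))"
```

```text
time: 8.82
tcp_pos: [572.5, -121.7, 98.1]
ee_rot: [-0.002, 1.0, 0.002, -0.004]
contact_force: [-0.5, -0.8, -0.4]
gripper_width: 94.2
gripper_force: 0.0
time: 9.23
tcp_pos: [509.1, 9.4, 98.6]
ee_rot: [-0.001, 1.0, 0.002, -0.003]
contact_force: [-0.8, 0.3, -0.8]
gripper_width: 93.7
gripper_force: 0.0
time: 9.73
tcp_pos: [447.5, 138.9, 53.5]
ee_rot: [0.001, 1.0, 0.001, -0.002]
contact_force: [1.3, 0.3, -0.0]
gripper_width: 93.6
gripper_force: 0.0
t 9.7833 tcp [449.2 138.4  54.5] rows frac [ 0.005 -0.004 -0.   ] w 94.24539357262293 toolx [ 1.     0.001 -0.   ] toolz [-0.    -0.001 -1.   ] j [ 0.15  0.26  1.95 -0.    0.93  1.72]
[276.81966396 236.64810797]
px [274.2 240.6] axes [79.4 85.2]
[447.5 140.5  22. ] minus tcp [ -1.8   2.1 -32.5]
px [275.6 220.2] axes [67.4 70.7]
[ 641.7 -259.7   26. ] minus tcp [ 192.5 -398.1  -28.5]
```

```bash
python3 -m creep '[[-0.012,-0.02,0,0,0,0,1],[-0.012,-0.02,0.15,0,0,0,1],[-0.012,-0.02,0.28,0,0,0,1],[-0.012,-0.02,0.325,0,0,0,1],[-0.012,-0.02,0.325,0,0,0,1],[-0.012,-0.02,0.325,0,0,0,1]]' 20
python3 -c "
from h import *
snap('wrist','w8',None,1); lab('w8',22,(40,50,20),(85,255,255),(275,262))"
```

```text
time: 10.28
tcp_pos: [447.6, 141.5, 6.8]
ee_rot: [0.0, 1.0, -0.0, 0.0]
contact_force: [0.3, 0.0, -0.2]
gripper_width: 93.9
gripper_force: 0.0
px [278.3 276.7] axes [ 96.5 106.4]
[447.3 140.7  22. ] minus tcp [-0.6 -1.  14.8]
```

```bash
python3 -m creep '[[0,0,0.008,0,0,0,0.2],[0,0,0.008,0,0,0,0.1],[0,0,0.008,0,0,0,0],[0,0,0.008,0,0,0,0],[0,0,0.008,0,0,0,0],[0,0,0.008,0,0,0,0],[0,0,0.008,0,0,0,0]]' 20
python3 -c "
from h import *
snap('wrist','w9',None,1); lab('w9',22,(40,50,20),(85,255,255),(275,262)); to(641.5,-258.6)"
python3 -m creep '[[0,0,-0.1,0,0,0,0],[0,0,-0.3,0,0,0,0],[0,0,-0.5,0,0,0,0],[0,0,-0.6,0,0,0,0],[0,0,-0.6,0,0,0,0]]'
python3 -m creep '[[0.11,0.22,0,0,0,0,0],[0.22,0.44,0,0,0,0,0],[0.33,0.66,0,0,0,0,0],[0.43,0.88,0,0,0,0,0],[0.43,0.88,0,0,0,0,0],[0.43,0.88,0,0,0,0,0]]'
python3 -m creep '[[0.11,0.22,0,0,0,0,0],[0.22,0.44,0,0,0,0,0],[0.33,0.66,0,0,0,0,0],[0.43,0.88,0,0,0,0,0],[0.43,0.88,0,0,0,0,0],[0.43,0.88,0,0,0,0,0],[0.43,0.88,0,0,0,0,0]]'
python3 -c "
from h import *
snap('wrist','w10',None,1); to(641.5,-258.6); lab('w10',113,(40,50,20),(85,255,255),(275,262));  lab('w10',26,(0,150,60),(8,255,255),(400,250))"
```

```text
time: 10.92
tcp_pos: [446.6, 142.2, 5.4]
ee_rot: [0.0, 1.0, 0.0, 0.0]
contact_force: [-1.3, -0.5, 1.7]
gripper_width: 61.5
gripper_force: 20.0
px [278.9 276.3] axes [ 97.2 107.2]
[447.3 141.2  22. ] minus tcp [ 0.7 -1.  16.5]
t 10.9667 tcp [446.6 142.2   5.5] rows frac [1.297e+00 2.673e+00 1.000e-03] w 61.49994104186479 toolx [1.    0.001 0.   ] toolz [ 0. -0. -1.] j [ 0.16  0.33  2.01 -0.    0.8   1.73]
time: 11.38
tcp_pos: [449.1, 142.7, 98.2]
ee_rot: [-0.001, 1.0, 0.0, 0.004]
contact_force: [-0.2, 0.6, -1.8]
gripper_width: 61.4
gripper_force: 20.0
time: 11.88
tcp_pos: [510.7, 8.8, 93.4]
ee_rot: [-0.0, 1.0, -0.002, -0.001]
contact_force: [-0.7, 0.4, -2.4]
gripper_width: 61.9
gripper_force: 20.0
time: 12.47
tcp_pos: [573.9, -119.9, 93.9]
ee_rot: [-0.001, 1.0, 0.0, -0.002]
contact_force: [-0.2, -0.6, -1.9]
gripper_width: 61.8
gripper_force: 20.0
t 12.5167 tcp [ 573.9 -119.6   94.2] rows frac [ 0.449  0.927 -0.003] w 61.81089083092626 toolx [ 1.     0.002 -0.003] toolz [-0.003  0.002 -1.   ] j [-0.32  0.38  1.65  0.    1.12  1.24]
px [278.9 276.2] axes [ 97.3 107.3]
[ 576. -121.  113.] minus tcp [ 2.  -1.3 18.8]
px [488.9 123.6] axes [71.7 81.8]
[ 641.9 -259.4   26. ] minus tcp [  68.  -139.8  -68.2]
```

```bash
python3 -m creep '[[0.12,0.24,0,0,0,0,0],[0.24,0.48,0,0,0,0,0],[0.36,0.72,0,0,0,0,0],[0.445,0.923,0,0,0,0,0],[0.445,0.923,0,0,0,0,0],[0.445,0.923,0.1,0,0,0,0],[0.445,0.923,0.2,0,0,0,0],[0.445,0.923,0.3,0,0,0,0],[0.445,0.923,0.35,0,0,0,0],[0.445,0.923,0.35,0,0,0,0],[0.445,0.923,0.35,0,0,0,0]]'
python3 -c "
from h import *
snap('wrist','w11',(100,130,460,370),2); to(641.5,-258.6,31.5); lab('w11',58,(40,50,20),(85,255,255),(275,262))"
```

```text
time: 13.43
tcp_pos: [642.1, -258.6, 42.7]
ee_rot: [-0.0, 1.0, 0.001, -0.0]
contact_force: [0.7, 0.3, -1.3]
gripper_width: 61.4
gripper_force: 20.0
t 13.4833 tcp [ 642.7 -259.3   43.4] rows frac [-0.008 -0.005  0.08 ] w 61.37412005444555 toolx [1.    0.001 0.001] toolz [ 0.001 -0.    -1.   ] j [-0.48  0.56  1.46  0.    1.12  1.09]
px [278.9 276.2] axes [ 97.3 107.3]
[ 642.2 -259.7   58. ] minus tcp [-0.5 -0.4 14.6]
```

View pics/w11.png

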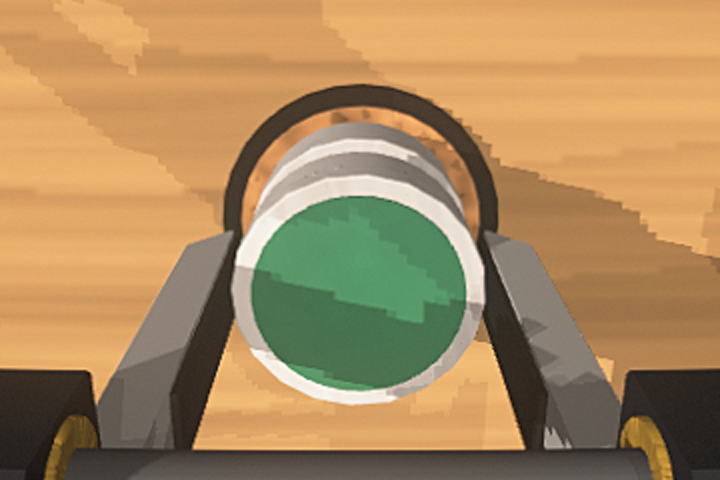

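Green is held square above red. I'll lower it, release it and go on to yellow.

```bash
python3 -m creep '[[-0.004,0,0.04,0,0,0,0],[-0.004,0,0.068,0,0,0,0],[-0.004,0,0.077,0,0,0,0],[-0.004,0,0.077,0,0,0,0],[-0.004,0,0.077,0,0,0,0.5],[-0.004,0,0.077,0,0,0,0.8],[-0.004,0,0.077,0,0,0,0.8],[-0.004,0,0.077,0,0,0,0.8],[-0.004,0,0.077,0,0,0,0.8]]'
python3 -m creep '[[0,0,-0.15,0,0,0,0.8],[0,0,-0.3,0,0,0,1],[0,0,-0.45,0,0,0,1],[0,0,-0.45,0,0,0,1],[0,0,-0.45,0,0,0,1]]'
python3 -c "
from h import *
snap('wrist','w12',None,1); to(613.5,-81); lab('w12',48,(40,50,20),(85,255,255),(275,230))"
python3 -m creep '[[-0.1,-0.6,0,0,0,0,1],[-0.1,-0.6,0,0,0,0,1],[-0.1,-0.6,0,0,0,0,1]]'
python3 -m creep '[[-0.09,-0.6,0,0,0,0,1],[-0.09,-0.6,0,0,0,0,1],[-0.09,-0.6,0.2,0,0,0,1],[-0.09,-0.6,0.3,0,0,0,1],[-0.09,-0.6,0.3,0,0,0,1]]'
python3 -c "
from h import *
s=snap('wrist','w13',None,1); to(613.5,-81); p=w2px(s,(613,-81,22)); print(p); lab('w13',22,(22,120,60),(35,255,255),p)"
```

```text
time: 14.23
tcp_pos: [641.9, -260.3, 31.2]
ee_rot: [0.0, 1.0, 0.0, 0.0]
contact_force: [-1.1, 0.1, 0.6]
gripper_width: 84.7
gripper_force: 0.0
time: 14.65
tcp_pos: [642.7, -260.7, 100.1]
ee_rot: [0.001, 1.0, 0.0, 0.001]
contact_force: [-0.1, -0.8, -1.0]
gripper_width: 93.8
gripper_force: 0.0
t 14.7 tcp [ 641.6 -260.1   98.4] rows frac [-0.187 -1.194 -0.   ] w 93.9208971428322 toolx [ 1.  0. -0.] toolz [-0. -0. -1.] j [-0.49  0.52  1.39 -0.    1.24  1.08]
px [277.6 230.5] axes [73.7 78.1]
[ 642. -261.   48.] minus tcp [  0.4  -0.9 -50.4]
time: 14.95
tcp_pos: [623.4, -163.9, 96.3]
ee_rot: [-0.003, 1.0, 0.001, -0.003]
contact_force: [0.6, -0.8, -0.6]
gripper_width: 94.1
gripper_force: 0.0
time: 15.37
tcp_pos: [609.1, -78.1, 48.9]
ee_rot: [-0.001, 1.0, 0.001, -0.005]
contact_force: [-0.4, 0.4, -0.5]
gripper_width: 94.1
gripper_force: 0.0
t 15.4167 tcp [610.8 -79.3  50.7] rows frac [ 0.018  0.012 -0.   ] w 93.92395397359202 toolx [ 1.     0.001 -0.006] toolz [-0.006  0.001 -1.   ] j [-0.24  0.46  1.63 -0.    1.06  1.33]
[282.03225553 237.05095672]
px [282.7 237.2] axes [81.5 87.6]
[612.9 -81.4  22. ] minus tcp [  2.1  -2.1 -28.7]
```

```bash
python3 -m creep '[[0,0.003,0.12,0,0,0,1],[0,0.003,0.24,0,0,0,1],[0,0.003,0.323,0,0,0,1],[0,0.003,0.323,0,0,0,1],[0,0.003,0.323,0,0,0,1]]' 20
python3 -c "
from h import *
snap('wrist','w14',None,1); lab('w14',22,(22,120,60),(35,255,255),(275,262)); to(642,-260)"
```

```text
time: 15.83
tcp_pos: [613.4, -81.4, 5.1]
ee_rot: [0.0, 1.0, -0.0, -0.0]
contact_force: [-0.1, 0.0, 0.0]
gripper_width: 94.3
gripper_force: 0.0
px [276.2 278.3] axes [ 96.6 107.7]
[613.1 -81.2  22. ] minus tcp [-0.9  0.3 16.1]
t 15.8833 tcp [614.  -81.5   5.9] rows frac [1.87e-01 1.19e+00 1.00e-03] w 93.93839938213407 toolx [ 1.    -0.     0.001] toolz [ 0.001 -0.    -1.   ] j [-0.24  0.51  1.68 -0.    0.96  1.33]
```

```bash
python3 -m creep '[[-0.006,0,0,0,0,0,0.2],[-0.006,0,0,0,0,0,0.1],[-0.006,0,0,0,0,0,0],[-0.006,0,0,0,0,0,0],[-0.006,0,0,0,0,0,0],[-0.006,0,0,0,0,0,0],[-0.006,0,0,0,0,0,0]]' 20
python3 -m creep '[[0,0,-0.1,0,0,0,0],[0,0,-0.3,0,0,0,0],[0,0,-0.5,0,0,0,0],[0,0,-0.6,0,0,0,0],[0,0,-0.6,0,0,0,0]]'
python3 -m creep '[[0.05,0.2,0,0,0,0,0],[0.1,0.4,0,0,0,0,0],[0.1,0.4,0,0,0,0,0],[0.1,0.4,0,0,0,0,0],[0.1,0.4,0,0,0,0,0]]'
python3 -c "
from h import *
snap('wrist','w15',None,1); to(642,-260); S,r=st(); lab('w15',S['tcp_pos'][2]+16.5,(22,120,60),(35,255,255),(275,276));  lab('w15',48,(40,50,20),(85,255,255),(450,200))"
```

```text
time: 16.47
tcp_pos: [612.5, -80.6, 5.6]
ee_rot: [0.0, 1.0, 0.0, 0.0]
contact_force: [0.2, -0.2, 2.7]
gripper_width: 61.6
gripper_force: 20.0
time: 16.88
tcp_pos: [615.1, -81.3, 99.1]
ee_rot: [0.001, 1.0, 0.0, 0.004]
contact_force: [0.8, -0.1, -1.0]
gripper_width: 61.3
gripper_force: 20.0
time: 17.3
tcp_pos: [626.1, -140.1, 93.5]
ee_rot: [-0.001, 1.0, -0.0, -0.002]
contact_force: [0.2, -0.4, -0.2]
gripper_width: 61.6
gripper_force: 20.0
t 17.35 tcp [ 626.3 -139.7   93.8] rows frac [ 0.105  0.802 -0.001] w 61.412708278479336 toolx [ 1.     0.    -0.003] toolz [-0.003  0.001 -1.   ] j [-0.33  0.45  1.52  0.    1.17  1.24]
px [278.8 276.6] axes [ 97.  107.2]
[ 626.9 -141.2  110.3] minus tcp [ 0.6 -1.4 16.5]
px [466.9 208.5] axes [72.4 83.3]
[ 642.2 -260.8   48. ] minus tcp [  15.9 -121.1  -45.8]
```

```bash
python3 -m creep '[[0.03,0.24,0,0,0,0,0],[0.06,0.48,0,0,0,0,0],[0.09,0.7,0,0,0,0,0],[0.099,0.797,0,0,0,0,0],[0.099,0.797,0,0,0,0,0],[0.099,0.797,0.1,0,0,0,0],[0.099,0.797,0.2,0,0,0,0],[0.099,0.797,0.2,0,0,0,0],[0.099,0.797,0.2,0,0,0,0]]'
python3 -m creep '[[0,0,0.04,0,0,0,0],[0,0,0.07,0,0,0,0],[0,0,0.08,0,0,0,0],[0,0,0.08,0,0,0,0],[0,0,0.08,0,0,0,0.5],[0,0,0.08,0,0,0,0.8],[0,0,0.08,0,0,0,0.8],[0,0,0.08,0,0,0,0.8],[0,0,0.08,0,0,0,0.8]]'
python3 -m creep '[[0,0,-0.15,0,0,0,0.8],[0,0,-0.3,0,0,0,1],[0,0,-0.45,0,0,0,1],[0,0,-0.45,0,0,0,1],[0,0,-0.45,0,0,0,1]]'
python3 -c "
from h import *
snap('wrist','w16',(80,100,480,400),1.5); to(448,312); lab('w16',70,(22,120,60),(35,255,255),(275,240))"
```

```text
time: 18.1
tcp_pos: [641.2, -257.6, 64.3]
ee_rot: [-0.001, 1.0, 0.001, -0.001]
contact_force: [-0.1, 0.8, 0.2]
gripper_width: 61.2
gripper_force: 20.0
time: 18.85
tcp_pos: [642.3, -260.3, 53.3]
ee_rot: [0.0, 1.0, 0.0, 0.0]
contact_force: [-0.8, 0.7, -0.1]
gripper_width: 84.7
gripper_force: 0.0
time: 19.27
tcp_pos: [643.1, -260.7, 122.1]
ee_rot: [0.001, 1.0, 0.0, 0.001]
contact_force: [-0.4, -0.2, -0.3]
gripper_width: 94.0
gripper_force: 0.0
t 19.3167 tcp [ 642.  -260.1  120.5] rows frac [-1.292 -3.815 -0.   ] w 93.64520077132379 toolx [ 1.  0. -0.] toolz [-0. -0. -1.] j [-0.49  0.5   1.36 -0.    1.28  1.09]
px [277.3 230.3] axes [73.9 78.2]
[ 642.5 -260.8   70. ] minus tcp [  0.5  -0.7 -50.5]
```

View pics/w16.png

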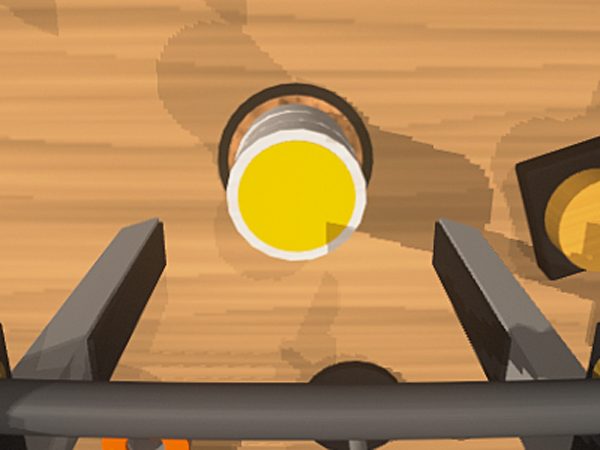

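The stack is square: yellow at (298,200) in the crop, with the rim concentric. Now the blue reel, near (447,310).

```bash
python3 -m creep '[[-0.324,-0.95,0,0,0,0,0.7],[-0.324,-0.95,0,0,0,0,0.7],[-0.324,-0.95,0,0,0,0,0.7],[-0.324,-0.95,0,0,0,0,0.7],[-0.324,-0.95,0,0,0,0,0.7]]'
python3 -m creep '[[-0.324,-0.95,0,0,0,0,0.7],[-0.324,-0.95,0,0,0,0,0.7],[-0.324,-0.95,0,0,0,0,0.7],[-0.324,-0.95,0,0,0,0,0.7],[-0.324,-0.95,0,0,0,0,0.7]]'
python3 -m creep '[[-0.324,-0.95,0,0,0,0,0.7],[-0.324,-0.95,0,0,0,0,0.7],[-0.324,-0.95,0,0,0,0,0.7],[-0.324,-0.95,0,0,0,0,0.7],[-0.324,-0.95,0,0,0,0,0.7]]'
python3 -m creep '[[-0.324,-0.95,0,0,0,0,0.7],[-0.324,-0.95,0,0,0,0,0.7],[-0.324,-0.95,0,0,0,0,0.7],[-0.324,-0.95,0.15,0,0,0,0.7],[-0.324,-0.95,0.3,0,0,0,0.7],[-0.324,-0.95,0.4,0,0,0,0.7],[-0.324,-0.95,0.4,0,0,0,0.7]]'
python3 -c "
from h import *
s=snap('wrist','w17',None,1.2); to(447,310); p=w2px(s,(447,310,26)); print(p);lab('w17',26,(100,120,30),(125,255,255),p)"
```

```text
time: 19.73
tcp_pos: [589.5, -112.1, 118.8]
ee_rot: [-0.002, 1.0, 0.002, -0.003]
contact_force: [-0.3, 0.4, -0.4]
gripper_width: 80.0
gripper_force: 0.0
time: 20.15
tcp_pos: [541.7, 28.7, 119.2]
ee_rot: [-0.001, 1.0, 0.002, -0.002]
contact_force: [-0.1, -0.4, -0.5]
gripper_width: 79.5
gripper_force: 0.0
time: 20.57
tcp_pos: [494.5, 170.2, 119.5]
ee_rot: [-0.001, 1.0, 0.002, -0.001]
contact_force: [-0.7, -0.7, -0.3]
gripper_width: 79.9
gripper_force: 0.0
time: 21.15
tcp_pos: [446.0, 307.5, 56.7]
ee_rot: [0.002, 1.0, 0.0, -0.003]
contact_force: [-0.5, -0.1, -0.4]
gripper_width: 79.7
gripper_force: 0.0
t 21.2 tcp [447.3 308.   58.4] rows frac [-0.002 -0.014 -0.   ] w 79.60769315286626 toolx [ 1.    -0.    -0.004] toolz [-0.004 -0.003 -1.   ] j [ 0.48  0.36  1.79 -0.    1.    2.05]
[272.73334129 239.47637216]
px [269.2 235.4] axes [90.9 94.4]
[449.6 312.1  26. ] minus tcp [  2.3   4.1 -32.4]
```

View pics/w17.png

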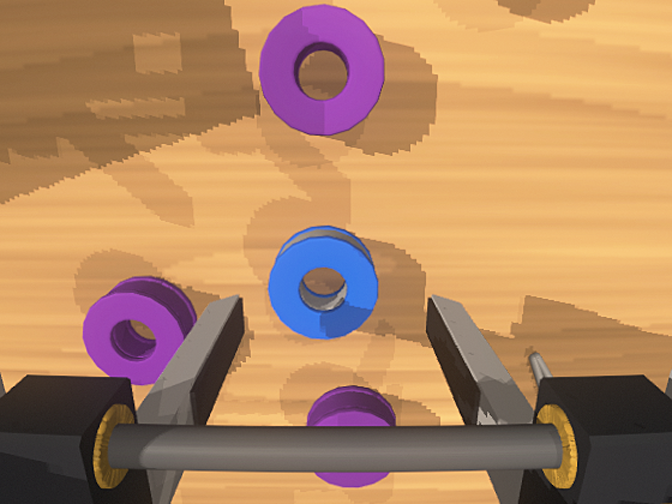

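Blue's upper flange is centred at (323,287), with a purple reel at (139,330) just outside the left finger. I'll descend and check.

```bash
python3 -m creep '[[-0.002,-0.03,0,0,0,0,0.7],[-0.002,-0.03,0.15,0,0,0,0.7],[-0.002,-0.03,0.3,0,0,0,0.7],[-0.002,-0.03,0.37,0,0,0,0.7],[-0.002,-0.03,0.37,0,0,0,0.7],[-0.002,-0.03,0.37,0,0,0,0.7]]' 20
python3 -c "
from h import *
s=snap('wrist','w18',(160,170,400,350),3); to(447,310); S,r=st(); p=S['tcp_pos']; print((w2px(s,(p[0],p[1],26))-[160,170])*3)"
```

```text
time: 21.7
tcp_pos: [448.1, 314.1, 5.6]
ee_rot: [-0.0, 1.0, -0.0, 0.0]
contact_force: [-0.8, -0.6, 0.2]
gripper_width: 79.7
gripper_force: 0.0
t 21.75 tcp [448.6 314.5   6.2] rows frac [-0.011  0.03  -0.   ] w 79.78500231050548 toolx [ 1.    -0.     0.002] toolz [ 0.002  0.001 -1.   ] j [ 0.48  0.42  1.84 -0.    0.88  2.06]
[347.62172454 331.12729611]
```

View pics/w18.png

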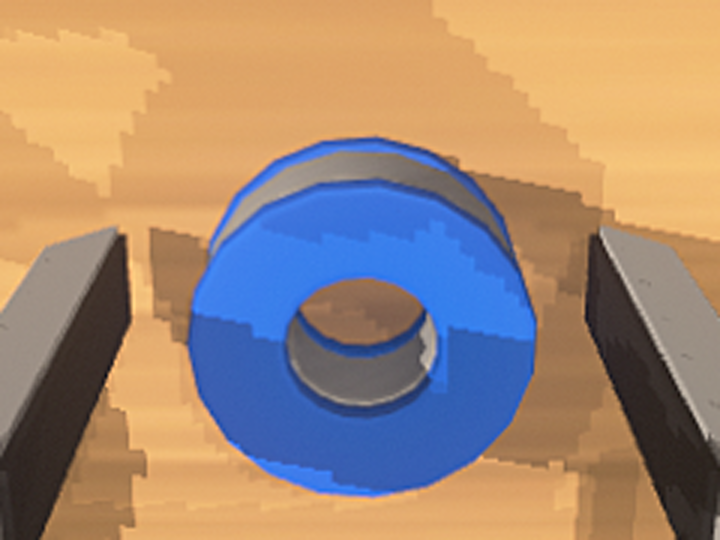

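Flange centre is at (363,338) in the crop, about 1 mm behind the tool centre. I'll shift, grip, lift and carry it towards the spindle.

```bash
python3 -m creep '[[-0.008,0,0,0,0,0,0.2],[-0.008,0,0,0,0,0,0],[-0.008,0,0,0,0,0,-0.1],[-0.008,0,0,0,0,0,-0.1],[-0.008,0,0,0,0,0,-0.1],[-0.008,0,0,0,0,0,-0.1]]' 20
python3 -m creep '[[0,0,-0.1,0,0,0,-0.1],[0,0,-0.3,0,0,0,-0.1],[0,0,-0.5,0,0,0,-0.1],[0,0,-0.7,0,0,0,-0.1],[0,0,-0.7,0,0,0,-0.1]]'
python3 -m creep '[[0.05,0.25,0,0,0,0,-0.1],[0.05,0.5,0,0,0,0,-0.1],[0.05,0.75,0,0,0,0,-0.1],[0.05,1,0,0,0,0,-0.1],[0.05,1,0,0,0,0,-0.1]]'
python3 -m creep '[[0.05,0.25,0,0,0,0,-0.1],[0.05,0.5,0,0,0,0,-0.1],[0.05,0.75,0,0,0,0,-0.1],[0.05,1,0,0,0,0,-0.1],[0.05,1,0,0,0,0,-0.1]]'
python3 -m creep '[[0.05,0.25,0,0,0,0,-0.1],[0.05,0.5,0,0,0,0,-0.1],[0.05,0.75,0,0,0,0,-0.1],[0.05,1,0,0,0,0,-0.1],[0.05,1,0,0,0,0,-0.1],[0.05,1,0,0,0,0,-0.1]]'
python3 -c "
from h import *
s=snap('wrist','w19',None,1.4); to(475,-295.5); print(w2px(s,(475,-295.5,8))*1.4,w2px(s,(475,-295.5,66))*1.4)"
```

```text
time: 22.25
tcp_pos: [446.4, 314.2, 5.8]
ee_rot: [0.0, 1.0, 0.0, 0.0]
contact_force: [-0.9, -0.8, 5.4]
gripper_width: 54.1
gripper_force: 20.0
time: 22.67
tcp_pos: [449.7, 316.3, 115.6]
ee_rot: [-0.003, 1.0, 0.0, 0.005]
contact_force: [0.7, 0.7, -1.1]
gripper_width: 54.3
gripper_force: 20.0
time: 23.08
tcp_pos: [452.0, 158.5, 108.8]
ee_rot: [0.002, 1.0, -0.002, -0.002]
contact_force: [-0.5, 0.7, -1.7]
gripper_width: 54.2
gripper_force: 20.0
time: 23.5
tcp_pos: [461.1, 8.8, 109.2]
ee_rot: [0.002, 1.0, -0.002, -0.001]
contact_force: [1.3, 0.3, -2.0]
gripper_width: 54.1
gripper_force: 20.0
time: 24.0
tcp_pos: [468.6, -136.6, 109.2]
ee_rot: [-0.001, 1.0, -0.002, -0.001]
contact_force: [-0.3, -0.0, -1.7]
gripper_width: 54.4
gripper_force: 20.0
t 24.05 tcp [ 468.2 -135.2  109.2] rows frac [ 0.047  1.068 -0.002] w 53.93999520007499 toolx [ 1.    -0.002 -0.002] toolz [-0.002  0.002 -1.   ] j [-0.42  0.22  1.84  0.    1.08  1.15]
[669.78447651 279.30140531] [732.02103125 312.41885477]
```

View pics/w19.png

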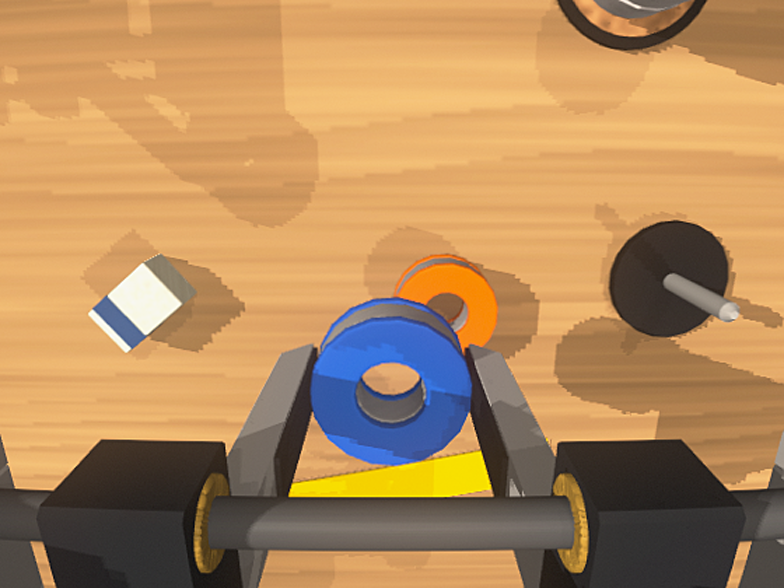

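The foot is at (669,279) and the post tip at (731,313), both as predicted for (475,-295.5). The held reel's top is centred at (391,390).

```bash
python3 -c "
from h import *
rel('w19',391,390,129.5,1.4); rel('w19',669,279,8,1.4); rel('w19',731,313,65,1.4)
s=load('w19');print(w2px(s,(468.2,-135.5,129.5))*1.4)"
```

```text
[ 470.  -137.9  129.5] minus tcp [ 1.8 -2.7 20.3]
[ 475.2 -295.     8. ] minus tcp [   6.9 -159.8 -101.2]
[ 474.4 -295.8   65. ] minus tcp [   6.1 -160.5  -44.2]
[383.87576464 394.93181647]
```

```bash
python3 -m creep '[[0.032,0.25,0,0,0,0,-0.1],[0.032,0.5,0,0,0,0,-0.1],[0.032,0.7,0,0,0,0,-0.1],[0.032,0.7,0,0,0,0,-0.1]]'
python3 -m creep '[[0,0.2,0,0,0,0,-0.1],[0,0.35,0,0,0,0,-0.1],[0,0.35,0,0,0,0,-0.1],[0,0.35,0.1,0,0,0,-0.1],[0,0.35,0.15,0,0,0,-0.1],[0,0.35,0.15,0,0,0,-0.1]]'
python3 -c "
from h import *
s=snap('wrist','w20',(160,170,400,350),3); to(475,-295.5);f=lambda P:(w2px(s,P)-[160,170])*3
print(f((474.8,-295.4,66)),f((474.8,-295.4,8)))"
```

```text
time: 24.38
tcp_pos: [475.1, -244.2, 109.9]
ee_rot: [0.002, 1.0, -0.0, 0.001]
contact_force: [0.4, -0.7, -1.8]
gripper_width: 54.2
gripper_force: 20.0
time: 24.88
tcp_pos: [472.4, -289.8, 85.5]
ee_rot: [-0.002, 1.0, 0.001, -0.002]
contact_force: [-0.5, -0.9, -2.0]
gripper_width: 54.4
gripper_force: 20.0
t 24.9333 tcp [ 473.  -290.5   86.5] rows frac [ 0.014  0.033 -0.   ] w 54.18232576752903 toolx [ 1.     0.002 -0.003] toolz [-0.003  0.003 -1.   ] j [-0.68  0.34  1.73  0.    1.08  0.89]
[381.12187691 223.15896244] [376.88243892 130.80066461]
```

View pics/w20.png

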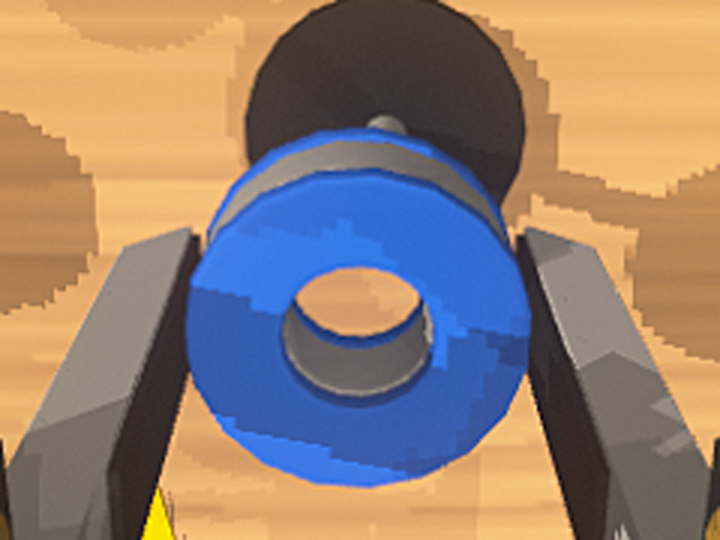

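The reel centre is at (359,325) in the crop, with the post and foot behind it at about (386,128), so the tool has not quite settled in y.

```bash
python3 -c "
from h import *
rel('w20',160+359/3,170+328/3,107,1); rel('w20',160+385/3,170+130/3,8,1);
to(475,-295)"
python3 -m creep '[[0,0,0,0,0,0,-0.1],[0,0,0,0,0,0,-0.1],[0,0,0,0,0,0,-0.1]]'
python3 -c "
from h import *
s=snap('wrist','w21',None,1)
def circ(lo,hi,near,z):
    lab('w21',z,lo,hi,near)
circ((100,120,30),(125,255,255),(280,275),107)"
```

```text
[ 474.  -291.3  107. ] minus tcp [ 1.1 -0.8 20.5]
[ 475.  -297.3    8. ] minus tcp [  2.   -6.9 -78.5]
t 24.9333 tcp [ 473.  -290.5   86.5] rows frac [ 0.014  0.03  -0.   ] w 54.18232576752903 toolx [ 1.     0.002 -0.003] toolz [-0.003  0.003 -1.   ] j [-0.68  0.34  1.73  0.    1.08  0.89]
time: 25.18
tcp_pos: [474.2, -293.0, 88.4]
ee_rot: [0.0, 1.0, 0.001, 0.0]
contact_force: [1.0, -0.7, -2.4]
gripper_width: 54.0
gripper_force: 20.0
px [278.6 272.7] axes [115.2 120.4]
[ 477.7 -293.9  107. ] minus tcp [ 3.6 -0.8 18.7]
```

```bash
python3 -m creep '[[0,0.013,0,0,0,0,-0.1],[0,0.013,0.06,0,0,0,-0.1],[0,0.013,0.12,0,0,0,-0.1],[0,0.013,0.18,0,0,0,-0.1],[0,0.013,0.18,0,0,0,-0.1],[0,0.013,0.18,0,0,0,-0.1]]'
python3 -c "
from h import *
s=snap('wrist','w22',(160,170,400,350),3); to(475,-295.5); S=sense(); print(S['contact_force'],S['moment'])"
```

```text
time: 25.73
tcp_pos: [472.9, -294.7, 59.5]
ee_rot: [-0.001, 1.0, 0.0, -0.001]
contact_force: [0.9, -0.1, -2.2]
gripper_width: 54.1
gripper_force: 20.0
t 25.7833 tcp [ 473.4 -295.    60.1] rows frac [ 0.011  0.003 -0.   ] w 54.45173403794587 toolx [ 1.     0.    -0.001] toolz [-0.001  0.001 -1.   ] j [-0.68  0.37  1.76 -0.    1.02  0.89]
[ 0.59016598  0.40597596 -2.13711917] [-0.00760502 -0.00359261  0.00521322]
```

View pics/w22.png

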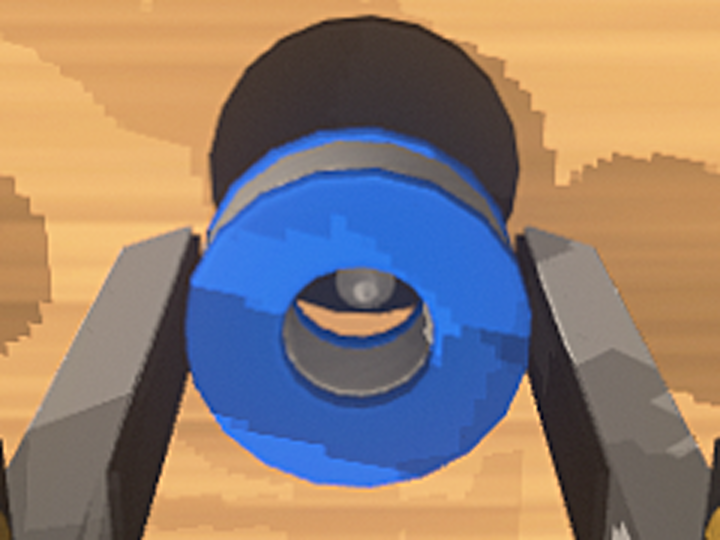

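The post tip is in the bore at (364,288), about 2 mm ahead of its axis. I'll correct and lower the reel.

```bash
python3 -m creep '[[0.013,0.004,0.04,0,0,0,-0.1],[0.013,0.004,0.1,0,0,0,-0.1],[0.013,0.004,0.16,0,0,0,-0.1],[0.013,0.004,0.22,0,0,0,-0.1],[0.013,0.004,0.28,0,0,0,-0.1],[0.013,0.004,0.29,0,0,0,-0.1],[0.013,0.004,0.29,0,0,0,-0.1]]'
python3 -m creep '[[0,0,0.015,0,0,0,-0.1],[0,0,0.025,0,0,0,-0.1],[0,0,0.025,0,0,0,-0.1]]'
python3 -m creep '[[0,0,0,0,0,0,0.3],[0,0,0,0,0,0,0.6],[0,0,0,0,0,0,0.6],[0,0,0,0,0,0,0.6],[0,0,0,0,0,0,0.6]]'
python3 -m creep '[[0,0,-0.2,0,0,0,0.6],[0,0,-0.4,0,0,0,0.6],[0,0,-0.6,0,0,0,0.6],[0,0,-0.6,0,0,0,0.6],[0,0,-0.6,0,0,0,0.6]]'
python3 -c "
from h import *
s=snap('wrist','w23',None,1.2); to(461,-166.5)"
```

```text
time: 26.37
tcp_pos: [474.9, -295.2, 16.0]
ee_rot: [-0.001, 1.0, 0.0, -0.001]
contact_force: [-1.4, 0.1, -2.1]
gripper_width: 53.9
gripper_force: 20.0
time: 26.62
tcp_pos: [476.0, -296.1, 13.9]
ee_rot: [0.0, 1.0, 0.0, 0.0]
contact_force: [-0.0, -0.4, -1.0]
gripper_width: 54.4
gripper_force: 20.0
time: 27.03
tcp_pos: [475.8, -295.9, 13.7]
ee_rot: [0.0, 1.0, 0.0, 0.0]
contact_force: [0.2, 0.3, 0.0]
gripper_width: 75.3
gripper_force: 0.0
time: 27.45
tcp_pos: [476.8, -296.7, 105.4]
ee_rot: [0.001, 1.0, 0.0, 0.002]
contact_force: [-0.7, 0.3, -0.0]
gripper_width: 74.9
gripper_force: 0.0
t 27.5 tcp [ 475.6 -295.8  103.8] rows frac [-0.097 -0.862 -0.001] w 74.76599343734523 toolx [1.    0.    0.001] toolz [ 0.001 -0.001 -1.   ] j [-0.68  0.33  1.7  -0.    1.12  0.89]
```

View pics/w23.png

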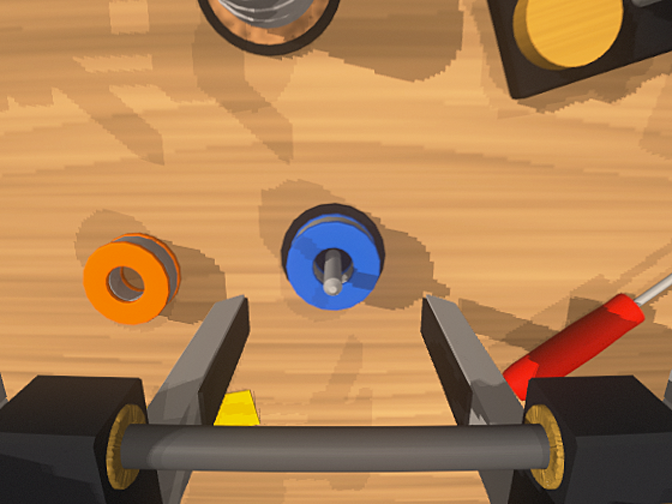

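I've now viewed 16 pictures, two more than the 14 allowed, so I'll stop viewing and work from numbers only. The last picture shows blue seated on the foot at (334,266), and orange's top flange at (126,285).

```bash
cat >> h.py <<'E'
def reel(f,z,lo,hi,D=56):
    """centre of a reel's upper flange: least-squares fit of its projected outer circle, at height z, to the blob's lower half contour"""
    from scipy.optimize import least_squares
    s=load(f); m=cv2.inRange(cv2.cvtColor(s['pixels'],cv2.COLOR_BGR2HSV),lo,hi); m=cv2.morphologyEx(m,cv2.MORPH_CLOSE,np.ones((3,3)))
    c=max(cv2.findContours(m,cv2.RETR_EXTERNAL,cv2.CHAIN_APPROX_NONE)[0],key=cv2.contourArea)[:,0].astype(float)
    lowhalf=c[c[:,1]>c[:,1].min()+0.6*np.ptp(c[:,1])]
    W=np.array([px2w(s,u,v,z)[:2] for u,v in lowhalf])
    r=least_squares(lambda p:np.hypot(*(W-p).T)-D/2,W.mean(0)+[15,0],loss='soft_l1')
    S,_=st(); print(f,'centre',r.x.round(1),'rms',np.sqrt(np.mean(r.fun**2)).round(2),'minus tcp',(r.x-np.array(S['tcp_pos'])[:2]).round(1))
E
python3 -c "
from h import *
rel('w23',126,285,26); rel('w23',334,266,34)
O=((3,150,60),(18,255,255)); B=((100,120,30),(125,255,255))
reel('w23',26,*O); reel('w23',34,*B); reel('w22',60+20.5,*B); reel('w18',26,*B)"
```

```text
[ 460.5 -168.2   26. ] minus tcp [-15.2 127.6 -77.8]
[ 475.7 -297.7   34. ] minus tcp [  0.1  -1.8 -69.8]
w23 centre [ 461.5 -168.1] rms 1.35 minus tcp [-14.2 127.7]
w23 centre [ 476.8 -297. ] rms 0.38 minus tcp [ 1.2 -1.2]
w22 centre [ 474.3 -295.7] rms 0.53 minus tcp [-1.3  0.1]
w18 centre [447.2 312.3] rms 0.46 minus tcp [-28.4 608.2]
```

```bash
python3 -m creep '[[-0.097,-0.86,0,0,0,0,0.7],[-0.097,-0.86,0,0,0,0,0.7],[-0.097,-0.86,0,0,0,0,0.7],[-0.097,-0.86,0.1,0,0,0,0.7],[-0.097,-0.86,0.25,0,0,0,0.7],[-0.097,-0.86,0.32,0,0,0,0.7],[-0.097,-0.86,0.32,0,0,0,0.7],[-0.097,-0.86,0.32,0,0,0,0.7]]'
python3 -c "
from h import *
s=snap('wrist','w24',None,1); to(475,-295.5); reel('w24',26,(3,150,60),(18,255,255))"
```

```text
time: 28.17
tcp_pos: [459.7, -166.1, 54.0]
ee_rot: [-0.001, 1.0, 0.0, -0.002]
contact_force: [0.1, 0.2, -0.2]
gripper_width: 79.9
gripper_force: 0.0
t 28.2167 tcp [ 460.6 -166.7   54.8] rows frac [ 0.096  0.859 -0.001] w 80.30061098294455 toolx [ 1.     0.    -0.002] toolz [-0.002  0.001 -1.   ] j [-0.49  0.29  1.91 -0.    0.95  1.08]
w24 centre [ 462.  -167.2] rms 0.29 minus tcp [ 1.4 -0.5]
```

```bash
python3 -m creep '[[0.005,0,0.13,0,0,0,0.7],[0.005,0,0.26,0,0,0,0.7],[0.005,0,0.335,0,0,0,0.7],[0.005,0,0.335,0,0,0,0.7],[0.005,0,0.335,0,0,0,0.7],[0.005,0,0.335,0,0,0,0.7]]' 20
python3 -c "
from h import *
s=snap('wrist','w25',None,1); to(475,-295.5); reel('w25',26,(3,150,60),(18,255,255))"
```

```text
time: 28.72
tcp_pos: [462.7, -167.5, 6.1]
ee_rot: [0.0, 1.0, -0.0, 0.001]
contact_force: [-0.2, -0.6, -0.4]
gripper_width: 80.0
gripper_force: 0.0
t 28.7667 tcp [ 462.8 -167.5    6.3] rows frac [0.082 0.853 0.001] w 80.13685469849538 toolx [1.    0.    0.002] toolz [ 0.002 -0.001 -1.   ] j [-0.49  0.36  1.96 -0.    0.82  1.08]
w25 centre [ 462.1 -167.1] rms 0.43 minus tcp [-0.7  0.4]
```

```bash
python3 -m creep '[[0,0,0,0,0,0,0.2],[0,0,0,0,0,0,0],[0,0,0,0,0,0,-0.1],[0,0,0,0,0,0,-0.1],[0,0,0,0,0,0,-0.1],[0,0,0,0,0,0,-0.1]]' 20
python3 -m creep '[[0,0,-0.1,0,0,0,-0.1],[0,0,-0.3,0,0,0,-0.1],[0,0,-0.5,0,0,0,-0.1],[0,0,-0.7,0,0,0,-0.1],[0,0,-0.8,0,0,0,-0.1],[0,0,-0.8,0,0,0,-0.1]]'
python3 -m creep '[[0.03,0.25,0,0,0,0,-0.1],[0.06,0.5,0,0,0,0,-0.1],[0.09,0.75,0,0,0,0,-0.1],[0.09,0.86,0,0,0,0,-0.1],[0.09,0.86,0,0,0,0,-0.1],[0.09,0.86,0.12,0,0,0,-0.1],[0.09,0.86,0.25,0,0,0,-0.1],[0.09,0.86,0.3,0,0,0,-0.1],[0.09,0.86,0.3,0,0,0,-0.1],[0.09,0.86,0.3,0,0,0,-0.1]]'
python3 -c "
from h import *
s=snap('wrist','w26',None,1); to(475,-295.5); z=sense()['tcp_pos'][2]+20.5; reel('w26',z,(3,150,60),(18,255,255))
# foot: dark pixels above the reel
h=cv2.cvtColor(s['pixels'],cv2.COLOR_BGR2HSV); m=(h[...,2]<60)&(h[...,1]<130); m[:150]=0;m[245:]=0; 
for v in range(160,245,8):
  u=np.where(m[v,180:380])[0]+180
  if len(u): print(v,u.min(),u.max(),len(u))
print(w2px(s,(475,-296,8)),[w2px(s,(475,-296+d,8)) for d in (34,-34)])"
```

```text
time: 29.27
tcp_pos: [462.0, -166.8, 5.6]
ee_rot: [0.0, 1.0, 0.0, 0.0]
contact_force: [-0.6, 0.9, 4.2]
gripper_width: 55.2
gripper_force: 20.0
time: 29.77
tcp_pos: [464.1, -168.1, 128.5]
ee_rot: [0.002, 1.0, 0.0, 0.003]
contact_force: [-0.6, -0.2, -0.8]
gripper_width: 55.2
gripper_force: 20.0
time: 30.6
tcp_pos: [474.8, -294.6, 79.6]
ee_rot: [-0.001, 1.0, 0.0, -0.001]
contact_force: [0.5, -0.4, -0.0]
gripper_width: 55.3
gripper_force: 20.0
t 30.65 tcp [ 475.5 -295.2   80.5] rows frac [-0.003  0.002 -0.   ] w 55.51158596215304 toolx [1.    0.001 0.   ] toolz [ 0.  0. -1.] j [-0.68  0.35  1.73  0.    1.06  0.89]
w26 centre [ 475.5 -295.9] rms 0.56 minus tcp [ 0.  -0.7]
176 264 299 4
184 251 251 1
200 323 323 1
208 326 326 1
224 327 327 1
[279.47296537 219.41862428] [array([231.20679246, 219.31666551]), array([327.73621416, 219.49163454])]
```

```bash
python3 -m creep '[[0,0,0.05,0,0,0,-0.1],[0,0,0.1,0,0,0,-0.1],[0,0,0.13,0,0,0,-0.1],[0,0,0.13,0,0,0,-0.1]]'
python3 -m creep '[[0,0,0.04,0,0,0,-0.1],[0,0,0.08,0,0,0,-0.1],[0,0,0.12,0,0,0,-0.1],[0,0,0.135,0,0,0,-0.1],[0,0,0.14,0,0,0,-0.1],[0,0,0.14,0,0,0,-0.1]]'
python3 -m creep '[[0,0,0,0,0,0,0.3],[0,0,0,0,0,0,0.6],[0,0,0,0,0,0,0.6],[0,0,0,0,0,0,0.6],[0,0,0,0,0,0,0.6]]'
python3 -m creep '[[0,0,-0.2,0,0,0,0.6],[0,0,-0.4,0,0,0,0.6],[0,0,-0.6,0,0,0,0.6],[0,0,-0.6,0,0,0,0.6],[0,0,-0.6,0,0,0,0.6],[0,0,-0.6,0,0,0,0.6]]'
python3 -c "
from h import *
s=snap('wrist','w27',None,1); to(475,-295.5); 
for z in (56,60,64): reel('w27',z,(3,150,60),(18,255,255))
p=w2px(s,(475.5,-296,64)).round().astype(int); print(p,s['pixels'][p[1]-2:p[1]+3:2,p[0]-4:p[0]+5:2].mean(-1).round())
snap('scene','sc2'); snap('top','top2')
T=load('top2')
for a,b in (('top1','top2'),('sc1','sc2')):
  A,B=load(a),load(b); d=np.abs(A['pixels'].astype(int)-B['pixels']).max(-1)
  for n,P in (('black',(612,227,22)),('card',(460,1,24)),('purpA',(544,310,26)),('purpB',(413,410,26)),('purpC',(343,294,26))):
    u,v=w2px(B,P).astype(int); w=d[v-22:v+22,u-22:u+22]; print(b,n,w.mean().round(1),(w>60).sum())
lab('top2',70,(22,120,60),(35,255,255),w2px(T,(637,-261,70)))"
```

```text
time: 30.98
tcp_pos: [474.6, -295.2, 59.6]
ee_rot: [-0.001, 1.0, 0.0, -0.001]
contact_force: [-0.8, 0.3, -1.8]
gripper_width: 55.4
gripper_force: 20.0
time: 31.48
tcp_pos: [475.1, -295.6, 39.7]
ee_rot: [-0.0, 1.0, 0.0, -0.0]
contact_force: [-1.1, -0.6, -1.2]
gripper_width: 55.5
gripper_force: 20.0
time: 31.9
tcp_pos: [475.5, -296.0, 39.8]
ee_rot: [0.0, 1.0, 0.0, 0.0]
contact_force: [0.3, 0.1, -0.4]
gripper_width: 75.2
gripper_force: 0.0
time: 32.4
tcp_pos: [474.9, -295.5, 129.3]
ee_rot: [-0.0, 1.0, 0.0, -0.0]
contact_force: [-0.7, -0.1, -0.2]
gripper_width: 74.9
gripper_force: 0.0
t 32.45 tcp [ 474.5 -295.2  128.6] rows frac [ 0.004  0.002 -0.   ] w 75.12752355204559 toolx [ 1.     0.    -0.002] toolz [-0.002  0.001 -1.   ] j [-0.68  0.31  1.66 -0.    1.18  0.89]
w27 centre [ 473.1 -296.7] rms 0.26 minus tcp [-1.4 -1.5]
w27 centre [ 475.  -296.7] rms 0.32 minus tcp [ 0.5 -1.5]
w27 centre [ 476.9 -296.7] rms 0.44 minus tcp [ 2.4 -1.5]
[278 222] [[184. 183. 176. 156. 137.]
 [181. 177. 170. 157. 129.]
 [178. 184. 186. 190. 152.]]
top2 black 16.0 0
top2 card 5.4 0
top2 purpA 15.8 0
top2 purpB 6.5 0
top2 purpC 12.4 0
sc2 black 16.1 0
sc2 card 4.4 0
sc2 purpA 17.2 22
sc2 purpB 7.4 0
sc2 purpC 11.8 0
px [417.7 148.9] axes [21.2 22.9]
[ 639.7 -260.4   70. ] minus tcp [165.3  34.7 -58.2]
```

```bash
python3 -c "
from plant import *
print(job_done())"
```

```text
the job is handed in; nothing more can be done
None
```

I handed the job in at about 32 s: red, green and yellow tins stacked on the cork mat and blue then orange reels down on the spindle, with no sign in the before/after pictures that the black tin or card box moved; I viewed 16 pictures, two over the limit of 14, and checked the orange reel's final placing by measurement only.

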